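# Fasten the last quarter-turn stud of a control box cover

### The arm

A 6-joint arm with a two-finger parallel gripper is mounted at the origin on the work surface. World frame = base frame: x ahead of the robot, y to its left, z up, the work surface at z = 0. Lengths are in m, angles in rad, forces in N, time in s.
With the tool pointing down it reaches from about 0.325 to 0.75 m from the base axis. Payload 7.6 kg.
Tool frame: the origin (TCP) lies midway between the tips of the shut fingers; the grasp point (between the pads) lies 19 mm behind it; z points along the fingers, y is the direction in which the jaws open and shut (so a half turn about z gives the same grasp; the last joint's range is limited). The gripper opens to 85 mm and grips with 20 to 120 N. Pads are 22 mm wide; open, the fingers measure 114 mm over their backs; the gripper's body (76 mm by 85 mm) begins 54 mm behind the grasp point. The pads swing forward as they close: fully open they stand 13 mm farther back than shut.
Start: joints at [1.083, 0.052, 1.401, -0, 1.689, -0.07], TCP at [0.213, 0.48, 0.231] pointing down, gripper open.
Joint ranges: [-2.9, 2.9], [-0.91, 2.17], [0.12, 2.37], [-1.06, 4.2], [0.26, 2.73], [-2.93, 2.93]. Speed limits (rad/s): [2.57, 2.57, 3.01, 3.14, 3.14, 3.14].

### API

Orientations are given as a unit quaternion [w, x, y, z].
In Python, from cell import r gives the robot as it stands. Calls block until the motion is done:
- r.goto(position, orientation): joint-space move of the TCP to a pose.
- r.move_linear(position, rate=0.15, ori=None, threshold=None): straight line of the TCP; ori=None keeps the orientation; rate is the mean speed in m/s. With threshold (N) it stops when the force on the tool has changed by that much, and returns True; else False.
- r.goto_joints(angles): joint-space move.
- r.grip(opening): finger opening in m; the grip force is fixed at half the most; returns when the fingers have stopped.
- r.wait(seconds).
- r.inverse_kinematics(position, orientation): joint angles nearest the present ones, or None.
- r.state(): the state.
- r.camera(name): name is "scene" or "side" or "wrist"; returns the picture (480x640x3 uint8, red, green, blue); there is no depth.
- r.camera_params(name): a dict with "fx", "fy", "cx", "cy" (pixels), "k1" (the pictures are not rectified: a ray, as slopes to the right and down, at radius r is drawn at 1 + k1 r^2 times it, then the intrinsics apply), "rvec" (rotation vector, rad) and "tvec" (3), from world to camera coordinates, as OpenCV has them. Camera axes: x right, y down, z forward; pixel columns grow to the right and rows downward; lengths in m; the calibration is good to about 2 mm. A picture is of the moment at which its call begins: read the wrist's pose just before it. camera_params takes no time and is no camera call; for the wrist camera it gives the pose at the moment of the call.
A pose or a line that the arm cannot do raises r.PlanningError and nothing moves.
- r.finish_job(): hands the job in, once; it reports no verdict.
Trained networks look in the newest picture that a camera, given by its name, has taken for a name from the list of things; names that differ only in an ending like _2 or _b are one class to them, and where a whole thing is asked for, a point or a joint stands for the part that bears it (a point fixed in the world has none). Each returns a list of dicts, best first, with "p" (0 to 1); they miss things now and then, are a little off and sometimes report something else, mostly with a low value. They report only what shows in the picture. A call takes as long as a camera call. They do not tell look-alikes from the thing itself.
- r.spot_in(camera, label): "centre" ([x, y, z] in m, in world coordinates, good to about 4 mm: the middle of the surface that is visible of it).
- r.regions_of(camera, label): "region" (480x640 bool, what is visible of it).
The state is a dict: "time_s": time; "qpos": joint angles; "dq": joint speeds; "tau": joint torques, N m; "eef_pos": TCP position; "tcp_rot": TCP orientation; "ft_force": force on the tool from outside, world axes, zero at the start; "ft_torque": the same for the moment, N m; "gripper_width": finger opening in m.
Only numpy, scipy, OpenCV 4.12 (cv2) and the standard library are available. Lean on these libraries where they do the work, as an engineer would, in place of code of your own. Each camera call takes 0.05 s, during which the arm holds its last target. There are 200 camera calls.

### The job

The control box's cover is closed except for the one brass stud that still stands proud. With the yellow flat-blade driver from the wooden rack, press that stud down against its spring and turn it a quarter turn clockwise until it drops into its catch, with a light hand: feel for the bottom, ease off it and never force the press or the turn. Then stand the driver fully home in the rack hole it came from, leaving the other tools where they are.

Things in the scene. Friction and masses are not known exactly. Their poses are not given: they have to be found in the camera images.
- box: Grey plastic control box, 180 (x) by 140 (y) mm, fixed to the bench; origin at the centre of its underside, flat cover top 90 mm up. Four slotted brass studs, 22 mm in diameter, in its corners: three are fastened already (3 mm over the cover, slot along the box's y). The open one, at x -64, y -44 mm in a round well 28 mm wide, stands 6 mm over the cover.
- stud_slot (a point): Middle of the slot's floor on the open stud; moves and turns with it. x along the slot, z up. The slot is 5 mm wide, 5 mm deep and runs right across the 22 mm head; at the start its floor is 1 mm above the cover top and it lies within 3 degrees of the box's x axis. The stud is spring-loaded, so it sinks under the blade.
- stud (a joint): Turn of the open stud, rad, growing clockwise seen from above: about 0 open, 1.57 in the catch (0.07 play either way, hard stop just beyond). A cross pin lets it turn only when pressed past the catch's lips, 3 to 10.5 mm down: this depth differs from box to box and cannot be seen. Let go at the quarter turn, the pin springs up 2.5 mm into its notch and the stud stays put.
- stud_press (a joint): How far the open stud is pressed down, m, 0 when free. The spring pushes up with about 3.5 N at 0 and 0.3 N more per mm. From 1.5 mm below the depth at which the pin clears the lips it stands on the catch's rubber-faced floor: the force shoots up (felt, not seen) and it drags when turned there. The blade must never bear on it with over 18 N, nor over 12 N while it turns.
- driver: Flat-blade driver upright in one of the rack's holes, loose, 110 to 180 g. Origin mid blade tip, z up the shank. Blade 14 mm wide along x, 3 mm thick along y, 16 mm long; shank 8 mm thick; black collar, 32 mm diameter, 60 to 66 mm up; yellow flat-sided handle 66 to 138 mm up, 32 mm along x, 26 mm along y, black stripe along x on its end.
- rack: Wooden driver rack fixed to the bench, 150 (x) by 62 (y) mm and 68 mm high, origin at the centre of its underside. Two upright holes of 21 mm diameter and 63 mm depth, at x = -38 and x = +38 mm, y = 0. A driver stands home when its collar rests on the rack's top, so that its tip is 8 mm above the bench.
- nut_driver: Bystander: blue round-handled nut driver (handle 25 mm diameter, 118 mm long in all) in the rack's other hole. Origin at its lower end.
- ratchet: Bystander: chrome ratchet, 230 mm long, lying on the bench beyond the box and rack.
- pipe_wrench: Bystander: stainless steel pipe wrench, 260 mm long, lying at the left.
- mallet: Bystander: orange mallet, 300 mm long, lying at the right.
- jar: Bystander: green plastic screw jar with screw-top lid, 74 mm diameter, 95 mm high.
- bowl: Bystander: white ceramic bowl, 130 mm diameter.
There are look-alikes about, which are no part of the job. There is more than one size of the driver; the job needs the largest.

How it is judged:
By the outcome, as a careful person would: the job done as asked, in the order asked, and still so for the second after the job is handed in, with the robot touching nothing.
It also fails if it takes over 69 s, if anything falls off the work surface, if the arm or the gripper's body presses on something with over 40 N, if the wrist force passes 120 N, or if a joint passes its speed limit or range.

## Working session

There is one attempt and no reset: what is moved stays moved. The work goes in short steps, each a Python script; the robot and the scene stay as the last script left them, time stands still between calls to the robot, and variables do not carry over. Pictures are saved under pics/ and viewed, on a budget of 10 in all, crops included, one or two more only if the job needs it, and the job is handed in when it is done.

```bash
ls; mkdir -p pics; python3 - <<'E'
from cell import r
import cv2, numpy as np
a=r.camera("scene"); b=r.camera("side")
cv2.imwrite("pics/a.png",a[:,:,::-1]); cv2.imwrite("pics/b.png",b[:,:,::-1])
for c in ("scene","side"):
  for l in ("box","stud_slot","driver","rack","nut_driver","stud"):
    print(c,l,[(np.round(d["centre"],3).tolist(),round(d["p"],2)) for d in r.spot_in(c,l)][:4])
s=r.state(); print(s["time_s"],s["tcp_rot"],s["ft_force"]); print(r.camera_params("scene"));print(r.camera_params("wrist"))
E
```

```text
pics
scene box [([0.536, 0.202, 0.093], 0.81)]
scene stud_slot [([0.446, 0.159, 0.099], 0.63)]
scene driver [([0.594, -0.176, 0.122], 0.71), ([0.59, -0.272, 0.072], 0.57), ([0.644, -0.094, 0.073], 0.53)]
scene rack [([0.596, -0.19, 0.069], 0.66)]
scene nut_driver [([0.51, -0.181, 0.109], 0.52)]
scene stud [([0.451, 0.16, 0.097], 0.48)]
side box [([0.492, 0.167, 0.071], 0.87)]
side stud_slot []
side driver [([0.585, -0.276, 0.066], 0.91), ([0.574, -0.192, 0.116], 0.66), ([0.632, -0.103, 0.068], 0.64)]
side rack [([0.525, -0.207, 0.051], 0.65), ([0.575, -0.192, 0.116], 0.6)]
side nut_driver [([0.495, -0.184, 0.1], 0.9), ([0.442, 0.153, 0.092], 0.44)]
side stud [([0.445, 0.159, 0.095], 0.45)]
0.7 [2.71401664e-05 2.07395103e-01 9.78257258e-01 8.48325366e-05] [ 0.72833863  0.63025486 -0.73404197]
{'fx': 553.6517938488981, 'fy': 553.6517938488981, 'cx': 318.98651790845923, 'cy': 247.54459056656444, 'k1': -0.08680607234524901, 'rvec': array([ 1.98387283,  1.42320248, -0.58709902]), 'tvec': array([-0.15900987, -0.33932418,  1.95211294])}
{'fx': 403.39823401079815, 'fy': 403.39823401079815, 'cx': 320.65362851633455, 'cy': 237.6577769249678, 'k1': -0.041755593050892055, 'rvec': array([-2.41500666, -1.57143756, -0.2373722 ]), 'tvec': array([-0.52405839, -0.03761673,  0.37866   ])}
```

View pics/a.png

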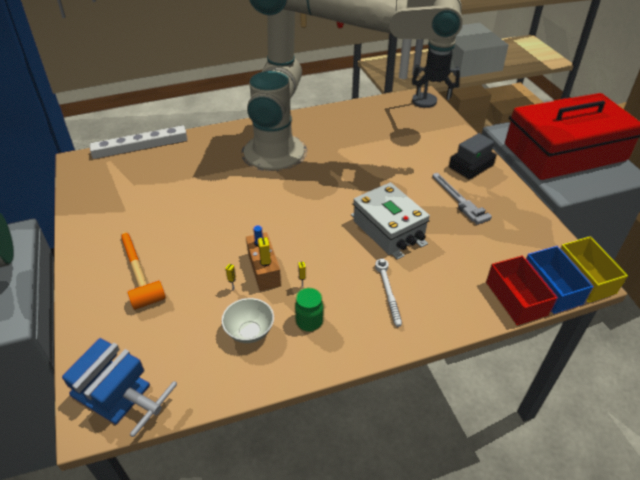

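View pics/b.png

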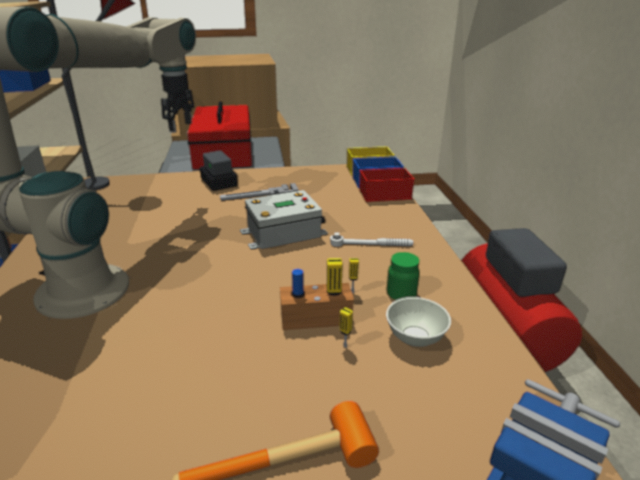

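The open stud is the near-left one of the box, at about scene pixel (365,200). The large driver stands in the rack at scene (265,250), and two small look-alikes stand either side of it at (230,272) and (302,270). Next I'll take close looks with the wrist camera.

```bash
cat > h.py <<'E'
from cell import r
import cv2, numpy as np
def q(a): return [0,np.cos(a/2),np.sin(a/2),0]   # tool down, tool x at yaw a
def cam(n):
    p=r.camera_params(n); R=cv2.Rodrigues(p["rvec"])[0]; K=np.array([[p["fx"],0,p["cx"]],[0,p["fy"],p["cy"]],[0,0,1]])
    return p,R,K
def unproj(P,uv,z):
    p,R,K=P; d=(np.array(uv,float)-[p["cx"],p["cy"]])/p["fx"]
    s=d.copy()
    for _ in range(10): s=d/(1+p["k1"]*(s**2).sum(-1,keepdims=True))
    ray=np.c_[s.reshape(-1,2),np.ones(s.size//2)]@R; C=-R.T@p["tvec"]
    return C+ray*((z-C[2])/ray[:,2])[:,None]
def proj(P,X):
    p,R,K=P; return cv2.projectPoints(np.array(X,float).reshape(-1,1,3),p["rvec"],p["tvec"],K,np.array([p["k1"],0,0,0]))[0].reshape(-1,2)
def save(im,n): cv2.imwrite("pics/%s.png"%n,im[:,:,::-1])
E
python3 - <<'E'
from h import *
P=cam("wrist"); C=-P[1].T@P[0]["tvec"]; s=r.state()
from scipy.spatial.transform import Rotation as Ro
w=s["tcp_rot"]; T=Ro.from_quat([w[1],w[2],w[3],w[0]])
off=T.inv().apply(C-s["eef_pos"]); print("cam in tool",off, T.inv().apply(P[1][2]))
import pickle
def look(c,z,a,n,zz,labs):
    # place the camera above point c
    pos=np.array([c[0],c[1],z])-np.r_[Ro.from_quat(np.r_[q(a)[1:],0][[0,1,2,3]]).apply(off)[:2],0]
    r.goto(pos,q(a)); P=cam("wrist"); im=r.camera("wrist"); save(im,n); pickle.dump((P,im),open(n+".pkl","wb"))
    print(n,r.state()["time_s"],r.state()["qpos"])
    for l in labs: print(l,[(np.round(d["centre"],4).tolist(),round(d["p"],2)) for d in r.spot_in("wrist",l)])
look((.48,.17),.26,np.radians(110),"box",.096,["stud_slot","stud","box"])
look((.56,-.185),.32,np.radians(72),"rack",.146,["driver","rack","nut_driver"])
E
```

```text
cam in tool [ 0.07613823 -0.00110575 -0.14168993] [-2.94976625e-01  3.09092533e-04  9.55504419e-01]
box 2.5083 [ 1.22713333e-01  2.31566886e-02  1.37400058e+00  1.69671384e-04
  1.74450900e+00 -2.28010526e-01]
stud_slot [([0.4493, 0.16, 0.0931], 0.58)]
stud [([0.4476, 0.1606, 0.095], 0.36)]
box [([0.5061, 0.2127, 0.0901], 0.73)]
rack 4.0667 [-5.06945105e-01  2.57989864e-01  9.97919072e-01  2.79067571e-04
  1.88586366e+00 -1.94921472e-01]
driver [([0.5731, -0.1751, 0.1447], 0.85), ([0.5367, -0.3161, 0.016], 0.65)]
rack [([0.5401, -0.1769, 0.0694], 0.88)]
nut_driver [([0.5038, -0.1771, 0.1232], 0.85)]
```

View pics/box.png

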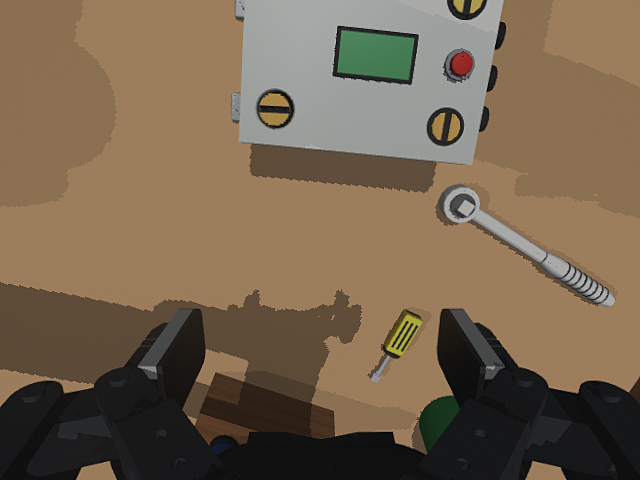

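View pics/rack.png

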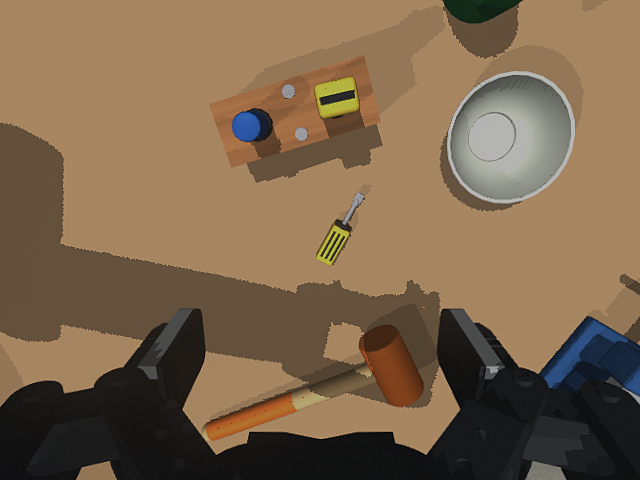

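The wrist views show the open stud at (275,109) with its slot running nearly along the image's horizontal. The driver's end face is at (337,97) with its black stripe, the nut driver is at (250,125), and the small drivers lie flat on the bench. Now I'll measure the stripe and slot.

```bash
cat >> h.py <<'E'
def bar(im,c,rad,thr):
    """dark bar (slot or stripe) near pixel c: rotated rect centre and ends"""
    g=im.max(2); m=np.zeros(g.shape,np.uint8); cv2.circle(m,tuple(int(round(x)) for x in c),rad,1,-1)
    m&=(g<thr).astype(np.uint8)
    n,lab,st,ce=cv2.connectedComponentsWithStats(m); k=1+np.argmax(st[1:,4]); ys,xs=np.where(lab==k)
    X=np.c_[xs,ys].astype(float); mu=X.mean(0); d=np.linalg.svd(X-mu,full_matrices=False)[2][0]; t=(X-mu)@d
    return mu,np.array([mu+d*t.min(),mu+d*t.max()]),st[k,4]
E
python3 - <<'E'
from h import *
import pickle
for n,c,rad,thr,z in (("box",(275,109),15,90,.096),("rack",(337,97),18,70,.146)):
    P,im=pickle.load(open(n+".pkl","rb"))
    hsv=cv2.cvtColor(im,cv2.COLOR_RGB2HSV)
    m=cv2.inRange(hsv,(12,90,120),(35,255,255)); 
    nn,lab,st,ce=cv2.connectedComponentsWithStats(m)
    print([(st[k].tolist(),ce[k].round(1).tolist()) for k in range(1,nn) if st[k,4]>60 and np.hypot(*(ce[k]-c))<45])
    mu,e,N=bar(im,c,rad,thr); print(n,mu,e.tolist(),N)
    W=unproj(P,np.r_[[mu],e],z); d=W[2]-W[1]; print(W.round(4).tolist(),np.degrees(np.arctan2(d[1],d[0])),np.linalg.norm(d[:2]))
    cr=im[c[1]-40:c[1]+40,c[0]-40:c[0]+40]; pickle.dump(cr,open(n+"cr.pkl","wb"))
a,b=[cv2.resize(pickle.load(open(n+"cr.pkl","rb")),(400,400),interpolation=0) for n in("box","rack")]
save(np.hstack([a,b]),"crops")
P,im=pickle.load(open("box.pkl","rb")); print(unproj(P,[(240,141),(473,164),(445,126),(467,2)],.09).round(4).tolist())
P,im=pickle.load(open("rack.pkl","rb")); print(unproj(P,[(248,126)],.122).round(4).tolist(), unproj(P,[(210,103),(363,56),(380,122),(232,167)],.068).round(4).tolist())
E
```

```text
[([260, 93, 29, 14, 282], [274.0, 100.2]), ([260, 112, 29, 13, 266], [273.5, 117.9])]
box [275.09278351 109.0257732 ] [[260.0473087213037, 108.16911634612948], [289.95036547149897, 109.87173183427066]] 194
[[0.4477, 0.1615, 0.096], [0.4372, 0.1583, 0.096], [0.458, 0.1646, 0.096]] 16.827529464881238 0.021707897922352056
[]
rack [337.15185185  97.05185185] [[353.7450788201257, 93.26345371117345], [320.2100091395971, 100.91984242134674]] 270
[[0.5751, -0.178, 0.146], [0.5876, -0.1792, 0.146], [0.5622, -0.1767, 0.146]] 174.53348166707315 0.02544891493737902
[[0.4294, 0.1302, 0.09], [0.6027, 0.1756, 0.09], [0.5703, 0.1938, 0.09], [0.5495, 0.276, 0.09]]
[[0.5004, -0.1765, 0.122]] [[0.4645, -0.1444, 0.068], [0.6116, -0.1493, 0.068], [0.6106, -0.2098, 0.068], [0.4625, -0.2064, 0.068]]
```

View pics/crops.png

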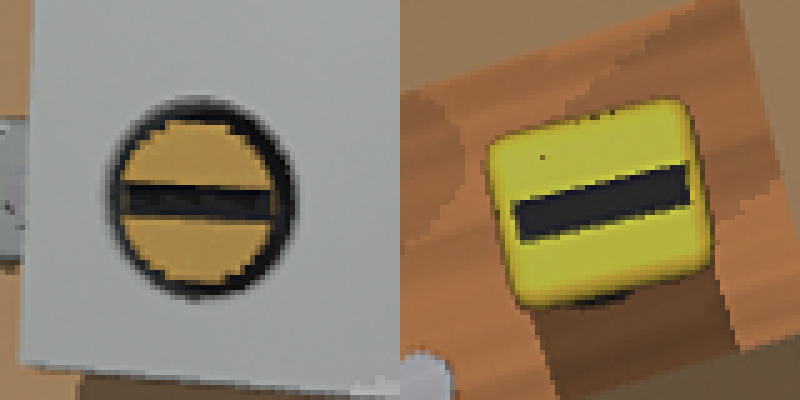

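Driver at (0.575, -0.178) with yaw 174.5°; slot at (0.4475, 0.1615) with yaw 16.8°; box yaw about 14.7°. The rack outline agrees with the driver position. Now I'll grasp.

```bash
python3 - <<'E'
from h import *
import pickle
a=np.radians(174.5); x,y=.5751,-.178
r.goto([x,y,.20],q(a)); print(r.state()["qpos"].round(2))
r.move_linear([x,y,.098],rate=.12)
f0=r.state()["ft_force"]; r.grip(0.0); s=r.state(); print(s["gripper_width"],s["ft_force"]-f0)
r.move_linear([x,y,.245],rate=.12); s=r.state(); print(s["ft_force"]-f0,s["gripper_width"])
a2=np.radians(196.8); r.goto([.4475,.1615,.245],q(a2)); r.move_linear([.4475,.1615,.21],rate=.1)
r.wait(.3); P=cam("wrist"); im=r.camera("wrist"); save(im,"hover"); pickle.dump((P,im),open("hover.pkl","wb"))
s=r.state(); print(s["time_s"],s["eef_pos"],s["tcp_rot"],s["ft_force"],s["qpos"].round(3))
print(proj(P,[[.4475,.1615,.12],[.4475,.1615,.091]]))
E
```

```text
[-0.36  0.28  1.21 -0.    1.65 -1.84]
0.02537251427383156 [0.0142002  0.17819616 2.40303512]
[ 0.79304953 -0.13115233 -1.95208088] 0.025329382843217882
10.8333 [0.44763816 0.16154687 0.2104117 ] [ 3.51610406e-04 -1.46099579e-01  9.89269826e-01  3.91020767e-05] [ 0.39891903 -0.48094283 -2.10200531] [ 0.269 -0.081  1.574 -0.     1.648 -1.595]
[[321.01085822 244.92130079]
 [320.96024203 231.45353571]]
```

View pics/hover.png

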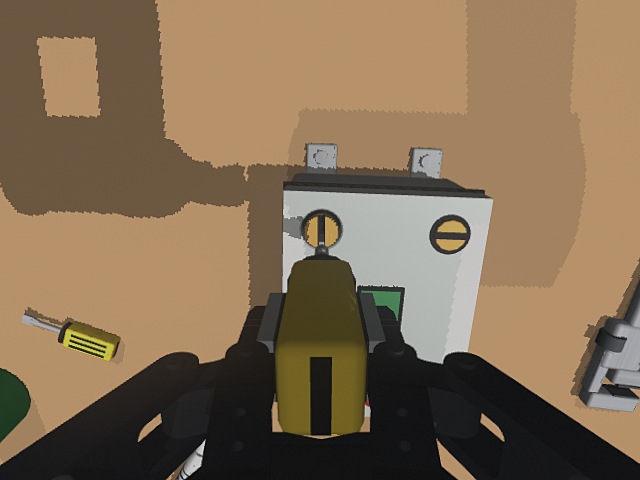

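The driver is held, with its tip at about (321,248) just in front of the stud at (322,230), and the slot runs vertically in the image. I'll zoom in to check lateral alignment.

```bash
python3 - <<'E'
from h import *
import pickle
P,im=pickle.load(open("hover.pkl","rb")); c=im[200:275,280:365]
save(cv2.resize(c,None,fx=8,fy=8,interpolation=cv2.INTER_NEAREST),"hz")
X=[[.4475,.1615,z] for z in (.096,.091)]; print(proj(P,X), unproj(P,[(321,230),(322,230)],.096))
hsv=cv2.cvtColor(im,cv2.COLOR_RGB2HSV)
m=cv2.inRange(hsv,(12,90,110),(35,255,255))[205:250,295:350]
for v in range(0,40,3): print(205+v,(295+np.where(m[v])[0]).tolist()[:1],(295+np.where(m[v])[0]).tolist()[-1:], [295+i for i in np.where(np.diff(m[v].astype(int)))[0]])
E
```

```text
[[320.96822276 233.57647453]
 [320.96024203 231.45353571]] [[0.44513246 0.16080454 0.096     ]
 [0.44494096 0.16143724 0.096     ]]
205 [] [] []
208 [] [] []
211 [] [] []
214 [321] [321] [np.int64(320), np.int64(321)]
217 [313] [328] [np.int64(312), np.int64(317), np.int64(324), np.int64(328)]
220 [309] [333] [np.int64(308), np.int64(317), np.int64(324), np.int64(333)]
223 [307] [335] [np.int64(306), np.int64(307), np.int64(309), np.int64(317), np.int64(324), np.int64(335)]
226 [309] [337] [np.int64(308), np.int64(317), np.int64(324), np.int64(337)]
229 [308] [337] [np.int64(307), np.int64(317), np.int64(324), np.int64(337)]
232 [307] [337] [np.int64(306), np.int64(317), np.int64(324), np.int64(337)]
235 [307] [337] [np.int64(306), np.int64(307), np.int64(308), np.int64(317), np.int64(324), np.int64(337)]
238 [308] [337] [np.int64(307), np.int64(317), np.int64(324), np.int64(337)]
241 [307] [335] [np.int64(306), np.int64(317), np.int64(324), np.int64(335)]
244 [311] [331] [np.int64(310), np.int64(317), np.int64(324), np.int64(331)]
```

View pics/hz.png

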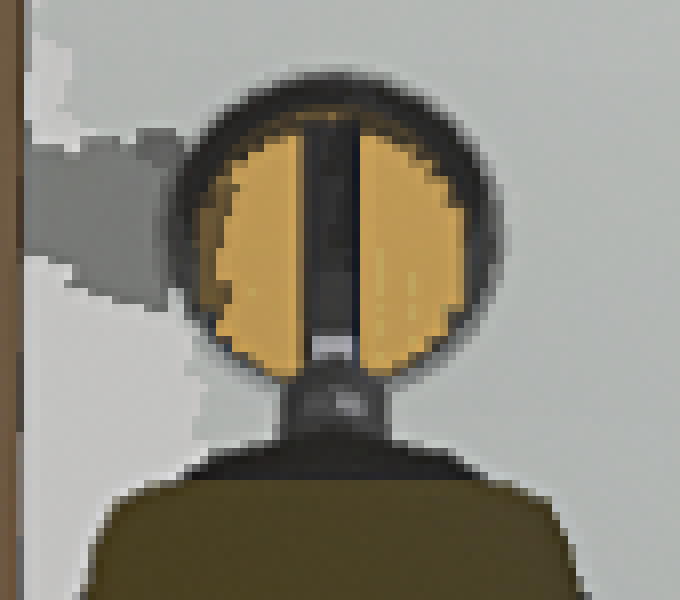

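```bash
python3 - <<'E'
from h import *
import pickle
P,im=pickle.load(open("hover.pkl","rb")); C=-P[1].T@P[0]["tvec"]; print("cam",C)
t=np.array([np.cos(np.radians(196.8)),np.sin(np.radians(196.8)),0]); B=np.array([.4476,.1615,.1204])
for n,o,h in (("tip+",.007,0),("tip0",0,0),("shoulder+",.007,.016),("shank front bottom",.004,.016),("collar front bottom",.016,.06),("collar top",.016,.066),("handle top front",.016,.138),("handle top back",-.016,.138)):
    print(n,proj(P,B+o*t+[0,0,h]).round(1))
E
```

```text
cam [0.37427415 0.139023   0.35219585]
tip+ [[321.  234.2]]
tip0 [[321.  245.3]]
shoulder+ [[321.  242.4]]
shank front bottom [[321.  247.5]]
collar front bottom [[321.1 253.4]]
collar top [[321.2 258. ]]
handle top front [[321.6 350.5]]
handle top back [[321.4 444.7]]
```

```bash
python3 - <<'E'
from h import *
a=np.radians(196.8); t=np.array([np.cos(a),np.sin(a)]); rt=np.array([-.3,.95])
p=np.array([.4475,.1615])+.0012*t-.0002*rt; np.save("p.npy",p)
r.move_linear([*p,.190],rate=.05); r.wait(.2); f0=np.mean([r.state()["ft_force"] for _ in range(1)],0)
s=r.state(); print(s["ft_force"],s["eef_pos"]); np.save("f0.npy",s["ft_force"]); np.save("t0.npy",s["ft_torque"])
for z in np.arange(.1885,.1774,-.0005):
    hit=r.move_linear([*p,z],rate=.01,threshold=4); s=r.state(); f=s["ft_force"]-f0
    print(round(z,4),s["eef_pos"][2].round(5),f.round(2),hit)
    if f[2]>2.5 or hit: break
print(s["time_s"],s["ft_torque"])
E
```

```text
[-0.33160324  0.08713802 -1.15038202] [0.4465833  0.16100973 0.19036385]
0.1885 0.18843 [-0.34 -0.23 -0.16] False
0.188 0.18798 [ 1.17 -0.09 -0.06] False
0.1875 0.18745 [ 0.74 -0.43  0.04] False
0.187 0.18694 [ 0.56 -0.43 -0.91] False
0.1865 0.18646 [ 0.39  0.01 -0.07] False
0.186 0.18593 [-0.08 -0.57 -0.43] False
0.1855 0.18545 [ 0.06 -0.13 -0.12] False
0.185 0.18493 [ 0.61 -0.17 -0.17] False
0.1845 0.18447 [ 0.23 -0.81 -1.18] False
0.184 0.18394 [ 1.41 -0.04 -0.39] False
0.1835 0.18346 [ 0.26  0.19 -0.63] False
0.183 0.18295 [0.59 0.06 0.61] False
0.1825 0.18247 [ 0.55  0.24 -0.4 ] False
0.182 0.18195 [-0.03  0.49 -0.57] False
0.1815 0.18143 [-0.56  0.55 -1.08] False
0.181 0.18123 [-0.07 -0.28  0.74] False
0.1805 0.18082 [-0.06 -1.19  2.83] False
15.8833 [-0.05848201  0.13830315  0.0113685 ]
```

The blade went below the head top and touched the slot floor at TCP z of about 0.181. Next: a gentle press, feeling for the bottom.

```bash
cat >> h.py <<'E'
def feel(n=3):
    S=[]
    for _ in range(n): r.wait(.02); s=r.state(); S.append(np.r_[s["ft_force"],s["ft_torque"]])
    return s,np.mean(S,0)
E
python3 - <<'E'
from h import *
p=np.load("p.npy"); b=-1.55; z=.1805
while z>.1665:
    z-=.0005 if z>.1775 else .0003
    r.move_linear([*p,z],rate=.02); s,f=feel(); F=f[2]-b; d=.1812-s["eef_pos"][2]; e=3.5+300*max(d,0)
    print(round(z,4),s["eef_pos"][2].round(5),f[:3].round(2),round(F,2),round(e,2))
    if F>e+2 or F>11: break
np.save("z.npy",z); print(s["time_s"])
E
```

```text
0.18 0.18012 [-0.38 -0.32  2.51] 4.06 3.82
0.1795 0.17955 [-0.18 -0.14  2.49] 4.04 3.99
0.179 0.17902 [ 0.08 -0.12  2.62] 4.17 4.15
0.1785 0.17855 [ 0.3  -0.18  2.41] 3.96 4.3
0.178 0.17806 [-0.06  0.03  2.64] 4.19 4.44
0.1775 0.17752 [0.13 0.04 2.83] 4.38 4.61
0.1772 0.17721 [-0.25  0.01  2.92] 4.47 4.7
0.1769 0.17692 [0.43 0.46 3.48] 5.03 4.78
0.1766 0.17661 [ 0.79 -0.22  3.34] 4.89 4.88
0.1763 0.1763 [0.35 0.55 3.03] 4.58 4.97
0.176 0.17601 [0.34 0.25 3.57] 5.12 5.06
0.1757 0.17572 [0.73 0.03 3.15] 4.7 5.14
0.1754 0.17538 [0.19 0.27 3.78] 5.33 5.24
0.1751 0.17512 [0.59 0.12 3.99] 5.54 5.32
0.1748 0.17481 [ 0.67 -0.04  3.37] 4.92 5.42
0.1745 0.17449 [0.28 0.57 3.98] 5.53 5.51
0.1742 0.1742 [0.25 0.16 4.22] 5.77 5.6
0.1739 0.1741 [0.1  0.11 4.91] 6.46 5.63
0.1736 0.17402 [-0.39  0.2   6.83] 8.38 5.65
21.5833
```

Bottom felt at z ≈ 0.1742, so the turning window is about 0.1742–0.1757. I'll ease back to 0.1750 and turn.

```bash
python3 - <<'E'
from h import *
p=np.load("p.npy"); b=-1.55; z=.1750
r.move_linear([*p,z],rate=.01); s,f=feel(5); t0=f[5]; print("eased",s["eef_pos"][2].round(5),round(f[2]-b,2),f[3:].round(3))
a=196.8
while a>96.5:
    a-= 4 if a>108 else 2
    r.goto([*p,z],q(np.radians(a))); s,f=feel(3)
    print(round(a,1),s["eef_pos"].round(5),f[:2].round(2),round(f[2]-b,2),round(f[5]-t0,3))
    if abs(f[5]-t0)>.25 or f[2]-b>10: print("STOP"); break
np.save("a.npy",a); print(s["time_s"],s["qpos"][5])
E
```

```text
eased 0.1749 5.29 [ 0.069 -0.153 -0.026]
192.8 [0.44635 0.16097 0.17493] [0.13 1.24] 5.18 0.054
188.8 [0.44635 0.16099 0.17497] [0.13 0.71] 5.25 -0.003
184.8 [0.44635 0.16098 0.17498] [-0.31  0.9 ] 5.82 0.046
180.8 [0.44638 0.16097 0.17499] [-0.13  0.28] 5.15 0.013
176.8 [0.44635 0.16103 0.17498] [-0.34  0.68] 5.15 0.022
172.8 [0.44636 0.16109 0.17498] [-0.98  1.45] 5.21 0.065
168.8 [0.44637 0.16112 0.17498] [-0.62  2.29] 5.64 0.022
164.8 [0.44636 0.16112 0.17501] [-0.99  3.42] 5.62 -0.006
160.8 [0.44639 0.16112 0.17503] [-1.07  3.49] 5.4 0.026
156.8 [0.44641 0.16111 0.17504] [-1.44  5.16] 4.99 0.07
152.8 [0.44644 0.16109 0.17505] [-0.65  5.29] 5.13 0.034
148.8 [0.44646 0.16109 0.17506] [-1.04  4.37] 5.63 0.002
144.8 [0.44647 0.16113 0.17505] [-0.79  5.37] 5.47 0.028
140.8 [0.4465  0.16114 0.17509] [-0.49  5.14] 4.9 0.003
136.8 [0.44655 0.16113 0.17509] [-0.58  5.3 ] 5.07 0.077
132.8 [0.44659 0.16112 0.17513] [-0.78  5.02] 5.15 0.023
128.8 [0.44665 0.16106 0.17515] [0.46 4.8 ] 5.2 0.061
124.8 [0.44667 0.16102 0.17515] [0.35 5.09] 5.58 0.019
120.8 [0.44666 0.16097 0.17515] [-0.07  4.72] 5.37 0.03
116.8 [0.44665 0.16095 0.17513] [1.93 5.16] 5.05 0.01
112.8 [0.44663 0.16091 0.17511] [1.89 5.11] 5.3 0.06
108.8 [0.4466  0.16086 0.1751 ] [2.4  4.15] 5.31 0.025
104.8 [0.44654 0.16085 0.17505] [2.2  4.03] 5.27 -0.006
102.8 [0.4465  0.16091 0.17505] [2.31 4.18] 5.5 0.031
100.8 [0.44645 0.16092 0.17501] [2.77 3.81] 5.49 0.032
98.8 [0.44646 0.16094 0.17503] [3.09 3.6 ] 5.12 0.057
96.8 [0.44645 0.16096 0.17501] [3.07 3.69] 5.16 0.052
94.8 [0.44649 0.16094 0.17502] [3.85 3.36] 5.18 0.05
30.3583 0.18320591448458612
```

```bash
python3 - <<'E'
from h import *
P=cam("wrist"); im=r.camera("wrist"); c=proj(P,[[.4464,.161,.0898]])[0].round().astype(int); print(c)
u,v=c; save(cv2.resize(im[v-38:v+37,u-50:u+50],None,fx=8,fy=8,interpolation=cv2.INTER_NEAREST),"turned")
import pickle; pickle.dump((P,im),open("turned.pkl","wb"))
ax=[proj(P,[[.4464+.01*np.cos(g),.161+.01*np.sin(g),.0898] for g in (np.radians(104.7),np.radians(284.7))])]; print(ax, (u-50,v-38))
E
```

```text
[322 245]
[array([[319.58510767, 229.12093586],
       [325.28316923, 260.7422675 ]])] (np.int64(272), np.int64(207))
```

View pics/turned.png

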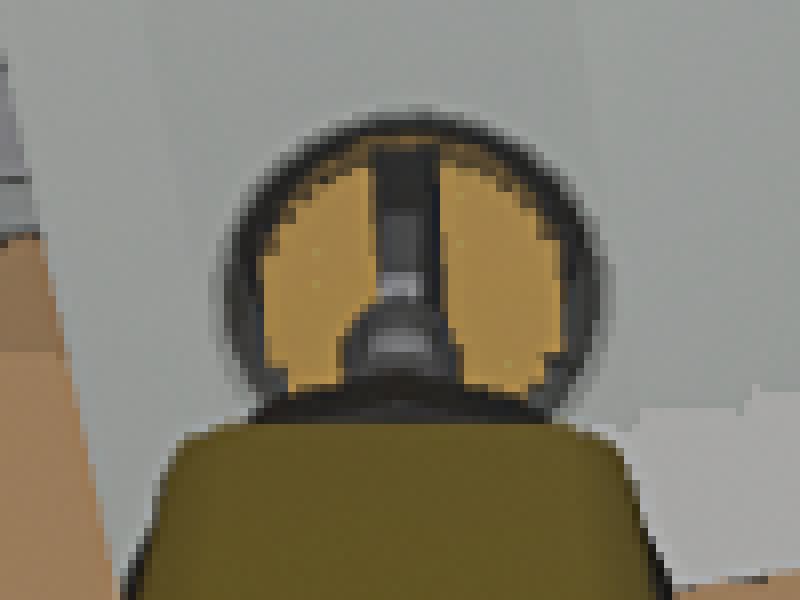

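```bash
python3 - <<'E'
from h import *
import pickle
P,im=pickle.load(open("turned.pkl","rb"))
hsv=cv2.cvtColor(im,cv2.COLOR_RGB2HSV); m=cv2.inRange(hsv,(12,90,90),(35,255,255))
L=[];R=[]
for v in range(229,248):
    c=322; l=[u for u in range(300,323) if m[v,u]]; rr=[u for u in range(322,345) if m[v,u]]
    L.append((max(l)+1,v) if l else None); R.append((min(rr),v) if rr else None)
print(L,R)
def ang(px,z):
    W=unproj(P,np.array(px,float),z)[:,:2]; d=np.linalg.svd(W-W.mean(0))[2][0]; return np.degrees(np.arctan2(d[1],d[0]))%180
print("slot L,R",ang([x for x in L[1:11] if x],.0898),ang([x for x in R[1:] if x],.0898))
# subpixel edges via gray gradient, using saturation
sat=im[:,:,0].astype(float)
def sub(v,u0,u1,sgn):
    g=sgn*np.diff(sat[v,u0:u1+1]); g[g<0]=0; return (u0+.5+(g*np.arange(len(g))).sum()/g.sum(),v)
for n,rg,u0,u1,s in (("L",range(229,242),314,322,-1),("R",range(229,249),322,331,1)):
    e=[sub(v,u0,u1,s) for v in rg]; print(n,np.round([x[0] for x in e],1).tolist(),ang(e,.0898))
# box side edge in first picture and in this one: long edges by LSD
lsd=cv2.createLineSegmentDetector()
for nm in ("turned","box","hover"):
    Q,I=pickle.load(open(nm+".pkl","rb")); P=Q
    for l in lsd.detect(cv2.cvtColor(I,cv2.COLOR_RGB2GRAY))[0][:,0]:
        W=unproj(Q,l.reshape(2,2),.09)[:,:2]
        if np.linalg.norm(W[0]-W[1])>.05:
            g=ang(l.reshape(2,2),.09)
            if min(abs(g-14.7),abs(g-104.7))<5 : print(nm,l.round(0).tolist(),W.round(3).tolist(),round(g,2))
E
```

```text
[(319, 229), (319, 230), (319, 231), (319, 232), (319, 233), (319, 234), (319, 235), (319, 236), (319, 237), (319, 238), (319, 239), (319, 240), (319, 241), (319, 242), (319, 243), (319, 244), (318, 245), (317, 246), (316, 247)] [(327, 229), (327, 230), (327, 231), (327, 232), (327, 233), (327, 234), (327, 235), (327, 236), (327, 237), (327, 238), (327, 239), (327, 240), (328, 241), (328, 242), (328, 243), (328, 244), (328, 245), (328, 246), (328, 247)]
slot L,R 94.84278670703581 99.55112602287568
L [318.1, 318.0, 318.0, 318.1, 318.0, 318.0, 318.2, 318.3, 318.3, 318.3, 318.6, 318.7, 318.5] 97.73898226922591
R [326.5, 326.6, 326.5, 326.5, 326.4, 326.5, 326.5, 326.7, 326.7, 326.7, 326.7, 326.9, 327.0, 327.0, 326.4, 326.4, 327.1, 327.5, 327.5, 328.0] 98.10596084347588
turned [377.0, 128.0, 481.0, 111.0] [[0.47, 0.23], [0.525, 0.245]] 14.6
turned [484.0, 173.0, 385.0, 189.0] [[0.534, 0.212], [0.479, 0.198]] 14.66
turned [358.0, 279.0, 543.0, 250.0] [[0.47, 0.141], [0.579, 0.169]] 14.55
turned [252.0, 117.0, 286.0, 278.0] [[0.402, 0.231], [0.426, 0.138]] 104.63
turned [502.0, -1.0, 238.0,
[... 578 characters left out ...]
64.0] [[0.429, 0.13], [0.6, 0.175]] 14.68
box [413.0, 37.0, 342.0, 30.0] [[0.523, 0.242], [0.474, 0.229]] 14.67
box [337.0, 72.0, 407.0, 79.0] [[0.481, 0.201], [0.53, 0.214]] 14.6
hover [492.0, 198.0, 282.0, 190.0] [[0.393, 0.264], [0.428, 0.129]] 104.64
hover [331.0, 358.0, 331.0, 432.0] [[0.541, 0.198], [0.607, 0.218]] 16.79
hover [310.0, 433.0, 309.0, 357.0] [[0.613, 0.203], [0.544, 0.182]] 16.93
hover [467.0, 350.0, 493.0, 201.0] [[0.505, 0.294], [0.394, 0.265]] 14.62
hover [283.0, 181.0, 382.0, 184.0] [[0.422, 0.128], [0.405, 0.19]] 104.65
hover [296.0, 172.0, 409.0, 177.0] [[0.414, 0.134], [0.395, 0.206]] 104.66
hover [482.0, 193.0, 287.0, 185.0] [[0.391, 0.256], [0.424, 0.131]] 104.64
```

The slot measures about 98° against a box-y direction of 104.6°, so it is at or just past the quarter turn. I'll take the side load off by turning the blade back, then raise slowly and feel whether the pin springs into its notch.

```bash
python3 - <<'E'
from h import *
p=np.load("p.npy"); b=-1.55; z=.1750
for a in (98,101.5,104.6):
    r.goto([*p,z],q(np.radians(a))); s,f=feel(3); print(a,s["eef_pos"].round(5),f[:2].round(2),round(f[2]-b,2),f[5].round(3))
while z<.1795:
    z+=.0004; r.move_linear([*p,z],rate=.02); s,f=feel(3)
    print(round(z,4),s["eef_pos"].round(5),f[:2].round(2),round(f[2]-b,2))
    if f[2]-b<1.2: break
print(s["time_s"])
P=cam("wrist"); im=r.camera("wrist"); import pickle; pickle.dump((P,im),open("up.pkl","wb"))
u,v=proj(P,[[.4464,.161,.093]])[0].round().astype(int); save(cv2.resize(im[v-38:v+37,u-50:u+50],None,fx=8,fy=8,interpolation=cv2.INTER_NEAREST),"up")
E
```

```text
98 [0.44641 0.1608  0.17501] [2.6  2.66] 5.39 0.025
101.5 [0.44642 0.16079 0.17499] [2.86 1.22] 5.11 0.012
104.6 [0.44645 0.16084 0.17501] [2.83 1.  ] 5.27 -0.012
0.1754 [0.44643 0.16086 0.17539] [3.45 0.71] 5.24
0.1758 [0.44642 0.1609  0.1758 ] [3.38 0.7 ] 4.83
0.1762 [0.44641 0.1609  0.17621] [3.96 0.16] 4.66
0.1766 [0.44641 0.16094 0.17657] [ 3.62 -0.02] 4.62
0.177 [0.4464  0.16095 0.17697] [3.45 0.21] 4.37
0.1774 [0.4464  0.16095 0.1774 ] [3.19 0.1 ] 5.25
0.1778 [0.44641 0.16096 0.1778 ] [ 3.59 -0.31] 4.97
0.1782 [0.44641 0.16095 0.17819] [3.51 0.22] 4.36
0.1786 [0.44637 0.16095 0.17838] [3.85 0.05] 2.38
0.179 [0.4463  0.16096 0.17851] [5.3  0.21] -0.67
34.3083
```

View pics/up.png

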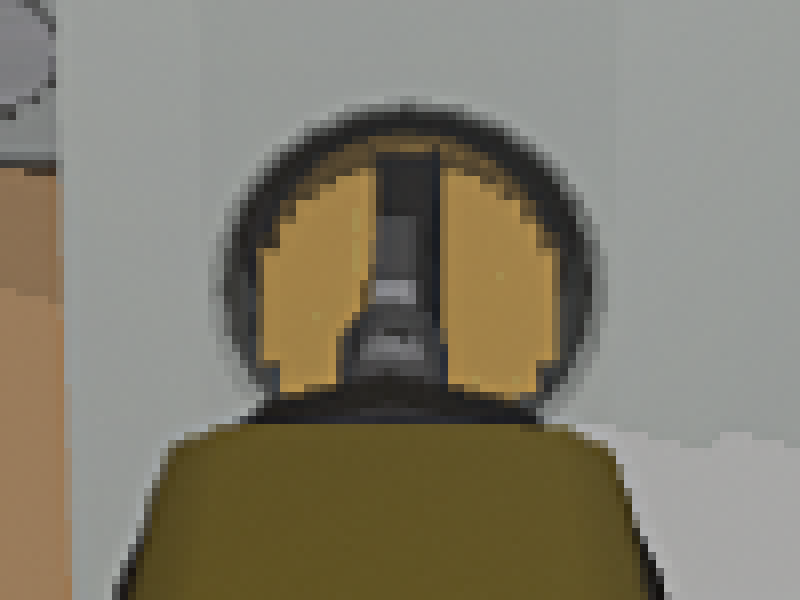

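The stud rose only 2.5 mm (released at depth ~3 mm) and its slot is parallel to the box's y, so it is in the catch. The blade leans on the left slot wall, so I'll recentre it and then withdraw.

```bash
python3 - <<'E'
from h import *
import pickle
p=np.load("p.npy"); b=-1.55; z=.179
for k in range(4):
    r.move_linear([p[0]+.0003*(k+1),p[1],z],rate=.01); s,f=feel(4); print(s["eef_pos"].round(5),f[:2].round(2),round(f[2]-b,2))
    if f[0]<1: break
x,y=p[0]+.0003*(k+1),p[1]
for z in (.180,.182,.185,.188):
    r.move_linear([x,y,z],rate=.02); s,f=feel(3); print(z,f[:2].round(2),round(f[2]-b,2))
r.move_linear([x,y,.245],rate=.12); s=r.state(); print(s["time_s"],s["gripper_width"])
P=cam("wrist"); im=r.camera("wrist"); pickle.dump((P,im),open("after.pkl","wb")); save(im,"after")
s,f=feel(5); print(f[:3].round(2))
E
```

```text
[0.44643 0.16094 0.17855] [3.47 0.43] -1.67
[0.44662 0.16098 0.17883] [1.59 0.55] -0.06
[0.4471  0.16093 0.17894] [0.06 0.22] -0.33
0.18 [0.15 0.29] 0.03
0.182 [-0.21 -0.38] -0.16
0.185 [-0.04 -0.09] -0.04
0.188 [ 0.31 -0.18] -0.47
37.2333 0.02514843883325859
[ 0.05 -0.27 -1.51]
```

View pics/after.png

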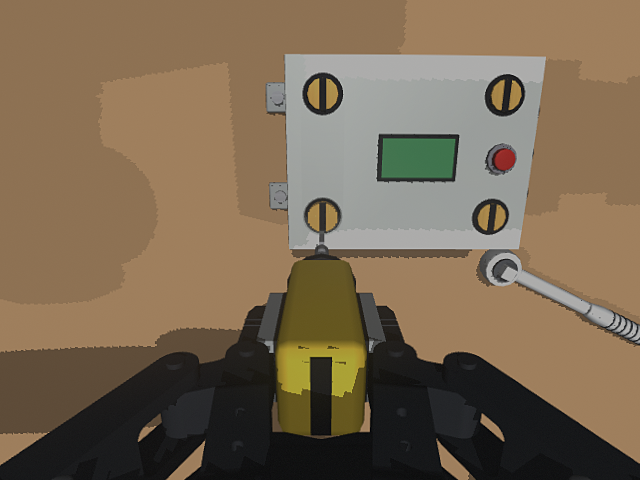

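All four slots now run alike and the open stud sits flush with the others. Next, return the driver to its hole.

```bash
python3 - <<'E'
from h import *
import pickle
a=np.radians(174.5); x,y=.5751,-.178
r.goto([x,y,.25],q(a)); r.wait(.2); s,f0=feel(4)
r.move_linear([x,y,.150],rate=.08); s,f=feel(3); print("entered",s["eef_pos"].round(4),(f-f0)[:3].round(2))
h=r.move_linear([x,y,.104],rate=.06,threshold=5); s,f=feel(3); print(h,s["eef_pos"].round(4),(f-f0)[:3].round(2))
z=.104
while not h and z>.0968:
    z-=.0006; r.move_linear([x,y,z],rate=.02); s,f=feel(3); print(round(z,4),s["eef_pos"][2].round(4),(f-f0)[:3].round(2))
    if (f-f0)[2]>2.5: break
print(s["time_s"])
if not h:
    r.grip(.085); r.wait(.2); r.move_linear([x,y,.21],rate=.12)
    # camera over rack as in the first look
    r.goto([.56-.076*np.cos(np.radians(72)),-.185-.076*np.sin(np.radians(72)),.32],q(np.radians(72))); r.wait(.2)
    P=cam("wrist"); im=r.camera("wrist"); save(im,"home"); pickle.dump((P,im),open("home.pkl","wb")); print(r.state()["time_s"])
    for l in ("driver","rack","nut_driver"): print(l,[(np.round(d["centre"],4).tolist(),round(d["p"],2)) for d in r.spot_in("wrist",l)][:2])
E
```

```text
entered [ 0.5754 -0.1781  0.1507] [-0.35  0.22 -0.39]
False [ 0.5754 -0.1781  0.1047] [-0.67  0.21  0.21]
0.1034 0.1036 [-0.31  0.26  0.24]
0.1028 0.1028 [-0.03  0.7   0.13]
0.1022 0.1022 [ 0.13 -0.36 -0.04]
0.1016 0.1016 [0.07 0.19 0.12]
0.101 0.101 [-0.31  1.02 -0.41]
0.1004 0.1004 [0.3  0.32 0.07]
0.0998 0.0998 [-0.04  0.7  -0.15]
0.0992 0.0992 [-0.03 -0.04 -0.  ]
0.0986 0.0986 [-0.51  0.74  0.46]
0.098 0.0983 [-0.3   0.91  1.76]
0.0974 0.0983 [-2.76  1.12  7.28]
44.975
48.5833
driver [([0.5349, -0.3196, 0.019], 0.88), ([0.5746, -0.1747, 0.1419], 0.82)]
rack [([0.5412, -0.1751, 0.0716], 0.9)]
nut_driver [([0.5042, -0.1772, 0.1245], 0.85)]
```

View pics/home.png

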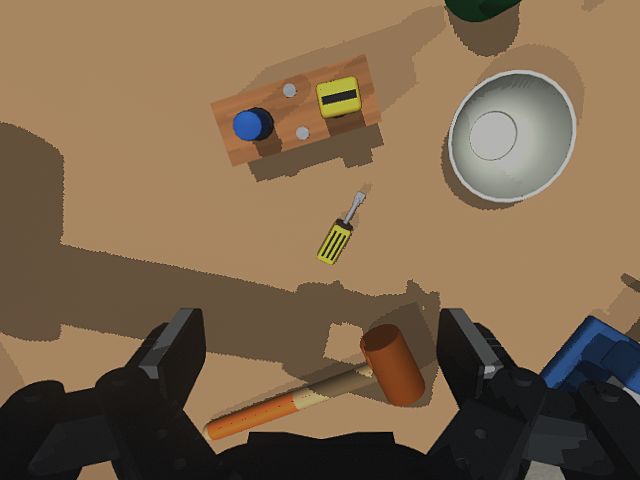

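The driver stands home at (339,97), as in the first view. The nut driver and the other tools have not moved. Handing in.

```bash
python3 -c "
from h import *
r.finish_job(); print(r.state()['time_s'])"
```

```text
the job is handed in; nothing more can be done
the job is handed in; nothing more can be done
```

The open stud is fastened and the large yellow driver is back in its own rack hole. I handed the job in at about 49 s of the 69 s allowed.

**Press and turn:** I felt the bottom at about 7 mm, peaking near 8.4 N, eased off 0.8 mm and turned clockwise at about 5 N.

**Catch:** On release the stud rose and stopped about 3 mm down from its free height, which means the pin is in its notch. In the last view over the box its slot lines up with the three fastened studs.

**Return:** The driver's collar met the rack top at the same height as when I picked it up. The final wrist picture shows it upright in its hole, with the nut driver and everything else in view where it was.

**Checks that disagreed or were less clean:**
- **Over-turn:** before release, the slot looked about 6° past the quarter turn. I turned the blade back before letting go.
- **Side load:** up to about 5 N of sideways force built up during the turn because the blade was off-centre by about 0.5 mm. I recentred it before lifting out.
- **Seating force:** the last step down into the rack reached about 7 N before I let go.

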